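# Pack the electronics into the desk tray

### The job

Gather the loose electronics from the desk into the wooden tray, each into the pocket made for it: the charger flat in the long rectangular pocket, the mouse on its base in the wide pocket with cut-off corners, the memory stick flat in the small rectangular pocket, and the battery standing upright in the round well. The eraser and the lip balm look similar but do not belong in the tray: leave them where they are, the lip balm still standing.

Things in the scene. Friction and masses are not known exactly. Their poses are not given: they have to be found in the camera images.
- charger: Black laptop power brick, a plain flat block 45 (x) x 105 (y) x 26 (z) mm, lying flat. Origin: centre of its underside; y is its long axis, z up. About 0.25 kg.
- mouse: Black cordless computer mouse, rounded, 100 (x) x 58 (y) x 34 (z) mm, standing on the desk. Origin: centre of its underside; x is its long axis, z up. Grip it across its 58 mm width. About 0.09 kg.
- usb_stick: Memory stick, dark blue flat block with a bright metal plug at one end, 17 (x) x 48 (y) x 8 (z) mm over all, lying flat. Origin: centre of its underside; y is its long axis, z up.
- battery: Dark grey round battery cell standing on end, 14 mm diameter, 50 mm high, with a small nub on top. Origin: centre of its lower end; z is its axis.
- eraser: Look-alike of the memory stick that stays where it is: white eraser in a blue card sleeve, 22 (x) x 52 (y) x 13 (z) mm, lying flat. Origin: centre of its underside.
- lip_balm: Look-alike of the battery that stays where it is: whitish balm tube standing on end, 16 mm diameter, 68 mm high. Origin: centre of its lower end; z is its axis.
- charger_insert: Fixed white insert 90 (x, short) x 134 (y, long) x 14 mm, one of four lying 2 by 2, in any order, in a wooden tray (rim 22 mm above the desk). Origin: centre of its underside (4 mm above the desk), below its pocket's centre. Grey-lined pocket: the long rectangle with square corners, for the charger: 61 (x) x 123 (y) mm, 8 mm deep, floor at z = 6 mm of this frame.
- mouse_insert: Fixed white insert 90 (x, short) x 134 (y, long) x 14 mm, one of four lying 2 by 2, in any order, in a wooden tray (rim 22 mm above the desk). Origin: centre of its underside (4 mm above the desk), below its pocket's centre. Grey-lined pocket: the wide one with cut-off corners, for the mouse: 78 (x) x 118 (y) mm, corners cut 20 mm at 45 degrees, 8 mm deep, floor at z = 6 mm of this frame.
- stick_insert: Fixed white insert 90 (x, short) x 134 (y, long) x 14 mm, one of four lying 2 by 2, in any order, in a wooden tray (rim 22 mm above the desk). Origin: centre of its underside (4 mm above the desk), below its pocket's centre. Grey-lined pocket: the small rectangle, for the memory stick: 44 (x) x 74 (y) mm, 5 mm deep, floor at z = 9 mm of this frame.
- battery_insert: Fixed white insert 90 (x, short) x 134 (y, long) x 14 mm, one of four lying 2 by 2, in any order, in a wooden tray (rim 22 mm above the desk). Origin: centre of its underside (4 mm above the desk), below its pocket's centre. Grey-lined pocket: the round well, for the battery: 38 mm diameter, 10 mm deep, floor at z = 4 mm of this frame.
Things that resemble listed ones, but are neither listed nor needed, are in the scene too. Leave any green or white look-alike of the mouse alone.

How it is judged:
By the outcome, as a careful person would: the job done as asked, in the order asked, and still so for the second after the job is handed in, with the robot touching nothing.
It also fails if it takes over 99 s, if anything falls off the work surface, if the arm or the gripper's body presses on something with over 40 N, if the wrist force passes 120 N, or if a joint passes its speed limit or range.

### The arm

A 6-joint arm with a two-finger parallel gripper is mounted at the origin on a cart in front of the work surface, level with it; the furniture and walls round the work are solid. World frame = base frame: x ahead of the robot, y to its left, z up, the work surface at z = 0. Lengths are in m, angles in rad, forces in N, time in s.
With the tool pointing down it reaches from about 0.275 to 0.825 m from the base axis. Payload 4.9 kg.
Tool frame: the origin (TCP) lies between the finger pads; the fingertips stand 22 mm ahead of it and the grasp point (between the pads) lies 3 mm ahead of it; z points along the fingers, y is the line along which they close (so a half turn about z gives the same grasp; the last joint's range is limited). The gripper opens to 85 mm and grips with 20 to 120 N. Pads are 22 mm wide; open, the fingers measure 114 mm over their backs; the gripper's body (76 mm by 85 mm) begins 54 mm behind the grasp point. The pads swing forward as they close: fully open they stand 13 mm farther back than shut.
Start: joints at [1.185, 0.326, -0.193, 1.052, 0, 1.437], TCP at [0.137, 0.533, 0.253] pointing down, gripper open.
Joint ranges: [-2.65, 2.65], [-0.97, 1.79], [-1.3, 1.35], [-1.93, 2.1], [-1.47, 1.37], [-3.14, 3.14]. Speed limits (rad/s): [2.57, 2.57, 3.14, 3.14, 3.14, 3.14].

### API

Orientations are given as a rotation vector (axis times angle).
In Python, from cell import sensors, grab_frame, camera_model, ticket gives the robot as it stands.
- The arm moves only by the tool drive_tool, never from a script. Its arguments are lists of equal length, an entry for each row: "rot": the turn, a rotation vector about the tool's x, y, z in degrees, a list of three; "delta_pos": the shift along the tool's x, y, z in mm, a list of three; "gripper": the opening, from 0 (shut) to 1 (fully open). A call has 1 to 5 rows; each row shifts and turns the commanded pose from where the row before left it, along the tool's axes as they then stand; what a row does not reach is not made up. A row lasts 1/8 s, in which the tool goes at most 62.5 mm and 10.7 degrees, less where a joint would pass 70% of its speed; a pose out of reach is approached as far as the arm can. A call with a gripper value outside its range is refused whole. The fingers move at their own pace and stop on an object; "newtons" is the grip in N (left out, the last holds). Time passes only in rows, so rows that do not move let the fingers close. It gives the time, the measured TCP pose, the force, the opening and the grip force at its end, in the units of the state.
- sensors.state(): the state, without advancing time (a new reading comes with each control period).
- grab_frame(name): name is "side" or "top"; returns (picture, depth): 384x512x3 uint8, red, green, blue; 384x512 float32, m along the optical axis (not along the pixel's ray), 0 where there is no reading.
- camera_model(name): a dict with "vfov" (degrees; the focal length in pixels is half the picture's height over the tangent of half this angle, whatever the lens; pixels are square), "cx", "cy" (the principal point, pixels), "T" (4x4, takes a point from camera to world coordinates). Camera axes: x right, y down, z forward; pixel columns grow to the right and rows downward; lengths in m; the calibration is good to about 2 mm. A picture is of the moment at which its call begins. camera_model takes no time and is no camera call.
- ticket.hand_in(): hands the job in; it is judged then, once.
The state is a dict: "time_s": time; "joint_positions": joint angles; "qvel": joint speeds; "joint_efforts": joint torques, N m; "tool_pos": TCP position; "orientation": TCP orientation; "ft_force": force on the tool from outside, world axes, zero at the start; "torque": the same for the moment, N m; "opening": finger opening in m; "finger_force": force on a finger pad.
Only numpy, scipy, OpenCV 4.12 (cv2) and the standard library are available. Lean on these libraries where they do the work, as an engineer would, in place of code of your own. Each camera call takes 0.05 s, during which the arm holds its last target. There are 200 camera calls.

## Working session

There is one attempt and no reset: what is moved stays moved. The work goes in short steps, Python scripts to look and compute and a tool call to move; the robot and the scene stay as the last step left them, time stands still between calls to the robot, and variables do not carry over. Pictures are saved under pics/ and viewed, at most 14 in all, crops included, and the job is handed in when it is done.

Besides the shell and the picture viewer there is one more tool, called after "Call:" as name(argument=value, ...) on one line, values as JSON. drive_tool: Moves the arm, as the interface text tells. Its arguments: {"type":"object","properties":{"rot":{"type":"array","items":{"type":"array","items":{"type":"number"}}},"delta_pos":{"type":"array","items":{"type":"array","items":{"type":"number"}}},"gripper":{"type":"array","items":{"type":"number"}},"newtons":{"type":"number"}},"required":["rot","delta_pos","gripper"]}

```bash
mkdir -p pics; ls; cat > h.py <<'E'
import numpy as np,cv2
from cell import sensors,grab_frame,camera_model,ticket
def K(n):
    c=camera_model(n);return 192/np.tan(np.radians(c['vfov'])/2),c['cx'],c['cy'],np.array(c['T'])
def pts(n,d):
    f,cx,cy,T=K(n);v,u=np.mgrid[:384,:512]
    P=np.stack([(u-cx)/f*d,(v-cy)/f*d,d],-1)
    return P@T[:3,:3].T+T[:3,3]
def ray(n,u,v,z):
    f,cx,cy,T=K(n);r=T[:3,:3]@np.array([(u-cx)/f,(v-cy)/f,1]);o=T[:3,3]
    return o+r*(z-o[2])/r[2]
E
python3 - <<'E'
from h import *
for n in('top','side'):
    p,d=grab_frame(n);cv2.imwrite(f'pics/{n}0.png',p[...,::-1]);np.savez(f'{n}0.npz',p=p,d=d)
    print(n,K(n),d.min(),d.max(),{k:v for k,v in camera_model(n).items() if k!='T'})
print(sensors.state())
E
```

```text
pics
top (np.float64(411.248032828401), 256.76290992515874, 190.60433080050606, array([[-0.00301478, -0.98943666,  0.14493453,  0.30998968],
       [-0.99998664,  0.00359143,  0.00371725,  0.02557659],
       [-0.00419851, -0.14492138, -0.98943427,  1.20173884],
       [ 0.        ,  0.        ,  0.        ,  1.        ]])) 0.0 2.0216744 {'vfov': 50.05306324850794, 'cx': 256.76290992515874, 'cy': 190.60433080050606}
side (np.float64(400.48726415648974), 246.86595547420228, 190.33099167855613, array([[ 0.99458197, -0.06516052,  0.08099888,  0.36834732],
       [-0.10282695, -0.50215879,  0.8586403 , -1.034488  ],
       [-0.01527515, -0.86231703, -0.50613833,  0.6775899 ],
       [ 0.        ,  0.        ,  0.        ,  1.        ]])) 0.0 3.6972969 {'vfov': 51.2276087270392, 'cx': 246.86595547420228, 'cy': 190.33099167855613}
{'time_s': 0.1, 'joint_positions': array([ 1.18477615e+00,  3.26858229e-01, -1.93471841e-01,  1.05198032e+00,
        2.95915420e-05,  1.43659512e+00]), 'qvel': array([ 1.22956329e-03, -2.31892571e-03,  6.14087415e-04,  3.01133521e-04,
       -1.70115168e-03,  6.74012440e-05]), 'joint_efforts': array([ 1.50673288e-03, -4.44238937e+01,  2.63038105e+01,  7.85480195e-03,
       -2.43028978e-05, -4.88202119e-06]), 'tool_pos': array([0.13684376, 0.53221794, 0.25259095]), 'orientation': array([-3.94459443e-01, -3.11630787e+00,  2.28602300e-03]), 'ft_force': array([ 0.4605626 , -0.09657472, -0.05338425]), 'torque': array([ 0.0306477 , -0.01200253, -0.01351179]), 'finger_force': 0.0, 'opening': 0.0853415385739561}
```

View pics/top0.png

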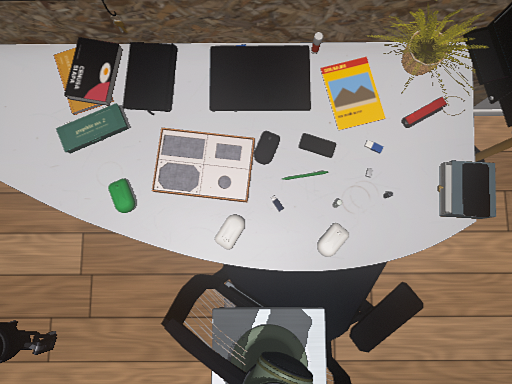

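View pics/side0.png

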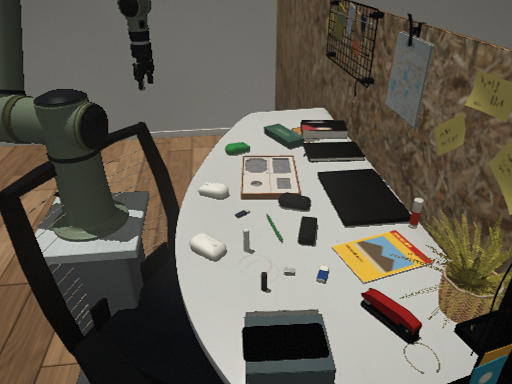

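Top view candidates:
- **Mouse:** black (267,148); the green (121,195) and white (230,232), (333,240) ones are to be left.
- **Charger:** black block (317,145); the notebooks (150,77), (260,78) are not it.
- **Stick:** dark blue (277,203), against the eraser (374,146) and the grey adapter (369,172).
- **Battery:** dark (388,194), against the lip balm (337,202) and the red-capped bottle (318,42).

I'll check this in one close crop.

```bash
python3 - <<'E'
from h import *
a=np.load('top0.npz');p,d=a['p'],a['d'];P=pts('top',d)
b=np.load('side0.npz');Q=pts('side',b['d'])
for u,v in[(340,60),(100,150),(200,222),(290,230),(430,190),(300,160)]:print('desk',u,v,P[v,u].round(4))
for u,v in[(220,170),(290,240),(330,280),(360,225)]:print('desk side',u,v,Q[v,u].round(4))
for n,(u,v) in dict(mouse=(267,148),chg=(317,145),stick=(277,204),er=(374,146),bat=(388,194),lip=(337,202)).items():print(n,P[v,u].round(4))
for n,(u,v) in dict(mouse=(294,199),chg=(308,230),stick=(242,213),bat=(264,275),lip=(247,232)).items():print('side',n,Q[v,u].round(4))
c=cv2.resize(p[115:225,145:405,::-1],None,fx=3,fy=3,interpolation=cv2.INTER_CUBIC);cv2.imwrite('pics/crop1.png',c)
E
```

```text
desk 340 60 [ 0.8959 -0.2297 -0.0047]
desk 100 150 [ 0.6112  0.5007 -0.001 ]
desk 200 222 [0.3937 0.196  0.0021]
desk 290 230 [ 3.698e-01 -6.630e-02 -2.000e-04]
desk 430 190 [ 0.4857 -0.48    0.0018]
desk 300 160 [ 5.778e-01 -9.920e-02  5.000e-04]
desk side 220 170 [0.3941 0.2685 0.003 ]
desk side 290 240 [ 0.5658 -0.1733  0.0034]
desk side 330 280 [ 6.318e-01 -3.348e-01 -4.000e-04]
desk side 360 225 [ 7.814e-01 -1.233e-01 -6.000e-04]
mouse [ 6.06e-01 -2.00e-04  3.56e-02]
chg [ 0.6176 -0.1476  0.0233]
stick [ 0.4454 -0.029   0.0051]
er [ 0.6181 -0.3197  0.0069]
bat [ 0.4685 -0.3426  0.0436]
lip [ 0.4436 -0.193   0.0655]
side mouse [ 0.6088 -0.0124  0.0335]
side chg [ 0.6159 -0.1671  0.0281]
side stick [ 0.4469 -0.0337  0.0098]
side bat [ 0.4684 -0.3529  0.0497]
side lip [ 0.4452 -0.2036  0.0636]
```

View pics/crop1.png

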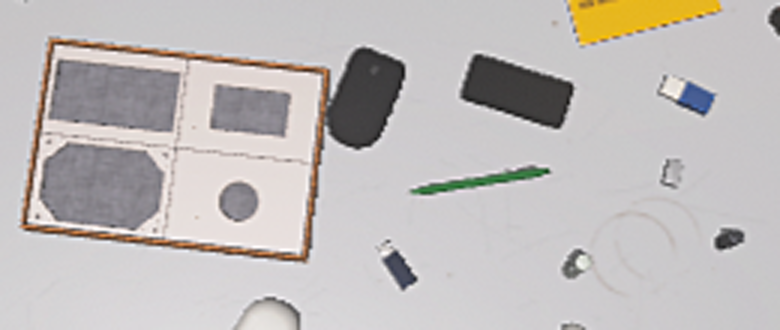

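```bash
cat > seg.py <<'E'
from h import *
def rect(n,mask,z,cxy,tag):
    m=mask.astype(np.uint8);k,l,s,c=cv2.connectedComponentsWithStats(m)
    j=min(range(1,k),key=lambda i:np.hypot(*(c[i]-cxy))+ (1e3 if s[i,4]<15 else 0))
    cs,_=cv2.findContours((l==j).astype(np.uint8),cv2.RETR_EXTERNAL,cv2.CHAIN_APPROX_NONE)
    W=np.array([ray(n,u,v,z)[:2] for u,v in cs[0][:,0].astype(float)],np.float32)
    (x,y),(w,h),a=cv2.minAreaRect(W*1000)
    if w<h: w,h,a=h,w,a+90
    print(n,tag,'px',s[j,4],'ctr',round(x,1),round(y,1),'LxW',round(w,1),round(h,1),'long-axis deg',round(a%180,1))
    return W
E
python3 - <<'E'
from seg import *
for n,L in dict(top=dict(chg=((317,145),.026),mouse=((267,148),.017),stick=((278,205),.006),bat=((388,194),.05),lip=((335,203),.0),),side=dict(chg=((308,230),.026),mouse=((294,200),.017),stick=((242,213),.006))).items():
    a=np.load(n+'0.npz');p=a['p'];g=p.max(-1)
    for t,(c,z) in L.items(): rect(n,g<95,z,c,t)
a=np.load('top0.npz');p=a['p'].astype(int);g=p.max(-1);roi=np.zeros_like(g,bool);roi[128:203,152:256]=1
for t,c,z in[('chgP',(184,146),.01),('mouseP',(179,177),.01),('stickP',(228,152),.013),('batP',(224,182),.008)]: rect('top',(g<175)&(p.max(-1)-p.min(-1)<25)&roi,z,c,t)
W=rect('top',(p[...,0]-p[...,2]>40)&roi,.022,(204,165),'tray')
# tray side from side view
b=np.load('side0.npz');q=b['p'].astype(int);g=q.max(-1);roi[:]=0;roi[150:205,238:302]=1
for t,c,z in[('chgP',(283,164),.01),('mouseP',(257,166),.01),('stickP',(284,184),.013),('batP',(257,183),.008)]: rect('side',(g<175)&(q.max(-1)-q.min(-1)<25)&roi,z,c,t)
roi[148:205,234:304]=1
rect('side',(q[...,0]-q[...,2]>40)&roi,.022,(270,176),'tray')
P=pts('top',a['d']);Q=pts('side',b['d'])
for t,u,v in[('chgP',184,146),('mouseP',179,177),('stickP',228,152),('batP',224,182),('ins',204,160)]:print(t,P[v-2:v+3,u-2:u+3,2].mean().round(4))
for t,u,v in[('chgP',283,184),('mouseP',257,166),('stickP',284,184),('batP',257,184)]:print(t,Q[v,u].round(4))
E
```

```text
top chg px 561 ctr 617.0 -147.2 LxW 102.1 48.8 long-axis deg 71.6
top mouse px 585 ctr 611.5 1.6 LxW 98.5 57.7 long-axis deg 155.4
top stick px 59 ctr 444.1 -32.2 LxW 33.3 15.5 long-axis deg 33.1
top bat px 34 ctr 467.4 -339.6 LxW 25.5 12.4 long-axis deg 108.1
top lip px 34 ctr 474.2 -355.5 LxW 26.6 13.0 long-axis deg 108.1
side chg px 483 ctr 616.6 -164.3 LxW 131.9 47.4 long-axis deg 72.2
side mouse px 656 ctr 556.8 24.1 LxW 223.6 92.5 long-axis deg 158.8
side stick px 59 ctr 447.0 -29.3 LxW 47.8 22.7 long-axis deg 35.3
top chgP px 844 ctr 618.3 250.2 LxW 123.9 61.9 long-axis deg 83.5
top mouseP px 972 ctr 527.3 261.4 LxW 119.1 79.1 long-axis deg 83.3
top stickP px 374 ctr 601.6 115.1 LxW 75.1 44.6 long-axis deg 83.3
top batP px 134 ctr 510.9 126.4 LxW 35.9 35.4 long-axis deg 0.4
top tray px 553 ctr 562.1 186.4 LxW 280.8 193.6 long-axis deg 83.3
side chgP px 271 ctr 617.5 263.6 LxW 123.0 63.9 long-axis deg 84.0
side mouseP px 300 ctr 525.7 279.5 LxW 114.5 78.7 long-axis deg 82.3
side stickP px 149 ctr 600.8 126.6 LxW 68.9 46.2 long-axis deg 82.6
side batP px 50 ctr 511.4 146.6 LxW 34.2 27.8 long-axis deg 172.5
side tray px 108 ctr 480.0 172.0 LxW 306.1 120.6 long-axis deg 108.6
chgP 0.0084
mouseP 0.009
stickP 0.0115
batP 0.0072
ins 0.0165
chgP [0.5987 0.115  0.0154]
mouseP [0.5304 0.2697 0.0095]
stickP [0.6022 0.1156 0.0148]
batP [0.5135 0.135  0.0104]
```

The crop confirms my choices: black mouse beside the tray's right rim, black charger block, dark-blue stick with a metal plug, dark battery, and the pale lip balm to its left. Pocket sizes match the text. The mouse is close to the rim, so I'll grip it toward its front end, where the gap is wider.

```bash
cat > go.py <<'E'
from h import *
import sys
from scipy.spatial.transform import Rotation as Ro
# usage: go.py x y z(mm TCP) closing_yaw(deg)
s=sensors.state();R=Ro.from_rotvec(s['orientation']).as_matrix();p=s['tool_pos']*1000
yaw=np.degrees(np.arctan2(R[1,1],R[0,1]))
print('t',round(s['time_s'],2),'tcp',p.round(1),'yaw',yaw.round(1),'zax',R[:,2].round(3),'open',round(s['opening']*1000,1),'F',s['ft_force'].round(1),'grip',round(s['finger_force'],1),'q6',round(s['joint_positions'][5],2))
a=list(map(float,sys.argv[1:]))
while a:
    x,y,z,w=a[:4];a=a[4:]
    dy=(w-yaw+90)%180-90
    R2=Ro.from_rotvec([0,0,np.radians(dy)]).as_matrix()@Ro.from_matrix(R)
    R2=Ro.from_euler('z',np.degrees(0)).as_matrix() if 0 else Ro.from_rotvec([0,0,np.radians(dy)]).as_matrix()@R
    # exact upright target
    Y=np.array([R2[0,1],R2[1,1],0]);Y/=np.linalg.norm(Y);Z=np.array([0,0,-1.]);Rt=np.c_[np.cross(Y,Z),Y,Z]
    rv=np.degrees(Ro.from_matrix(R.T@Rt).as_rotvec())
    d=np.array([x,y,z])-p
    print('turn',rv.round(2),'| shift before turn',(R.T@d).round(1),'| after turn',(Rt.T@d).round(1))
    p=np.array([x,y,z]);R=Rt;yaw=w
E
sed -i '/^    R2=Ro.from_rotvec.*from_matrix(R)$/d; s/R2=.*if 0 else /R2=/' go.py
python3 go.py 617 -147 150 161.6
```

```text
t 0.1 tcp [136.8 532.2 252.6] yaw 75.6 zax [-0.001 -0.001 -1.   ] open 85.3 F [ 0.5 -0.1 -0.1] grip 0.0 q6 1.44
turn [-6.000e-02 -8.000e-02 -8.603e+01] | shift before turn [-634.3 -538.   103.2] | after turn [ 492.9 -670.   102.6]
```

Call:
drive_tool(rot=[[0,0,0],[0,0,0],[0,0,0],[0,0,0],[0,0,0]], delta_pos=[[-42.3,-35.9,0],[-42.3,-35.9,0],[-42.3,-35.9,0],[-42.3,-35.9,0],[-42.3,-35.9,0]], gripper=[1,1,1,1,1])

```text
time_s: 0.72
tool_pos: [0.2977, 0.3046, 0.2531]
orientation: [-0.394, -3.117, 0.0]
ft_force: [0.6, 0.0, 0.3]
opening: 0.0854
finger_force: 0.0
```

Call:
drive_tool(rot=[[0,0,0],[0,0,0],[0,0,0],[0,0,0],[0,0,0]], delta_pos=[[-42.3,-35.9,0],[-42.3,-35.9,0],[-42.3,-35.9,0],[-42.3,-35.9,0],[-42.3,-35.9,0]], gripper=[0.75,0.75,0.75,0.75,0.75])

```text
time_s: 1.35
tool_pos: [0.4579, 0.0779, 0.2531]
orientation: [-0.395, -3.116, -0.0]
ft_force: [1.0, 0.6, -0.5]
opening: 0.0639
finger_force: 0.0
```

Call:
drive_tool(rot=[[0,0,0],[0,0,0],[0,0,0],[0,0,0],[0,0,0]], delta_pos=[[-42.3,-35.9,0],[-42.3,-35.9,0],[-42.3,-35.9,0],[-42.3,-35.9,0],[-42.3,-35.9,0]], gripper=[0.75,0.75,0.75,0.75,0.75])

```text
time_s: 1.98
tool_pos: [0.618, -0.1485, 0.2528]
orientation: [-0.395, -3.116, -0.001]
ft_force: [1.3, -0.5, 0.0]
opening: 0.0643
finger_force: 0.0
```

Call:
drive_tool(rot=[[0,0,-9.5],[0,0,-9.5],[0,0,-9.5],[0,0,-9.5],[0,0,-9.5]], delta_pos=[[0,0,10],[0,0,10],[0,0,10],[0,0,10],[0,0,10]], gripper=[0.75,0.75,0.75,0.75,0.75])

```text
time_s: 2.6
tool_pos: [0.617, -0.1468, 0.2023]
orientation: [0.902, -3.008, -0.001]
ft_force: [-0.3, -0.4, -0.4]
opening: 0.0643
finger_force: 0.0
```

Call:
drive_tool(rot=[[0,0,-9.5],[0,0,-9.5],[0,0,-9.5],[0,0,-9.5],[0,0,0]], delta_pos=[[0,0,10],[0,0,10],[0,0,10],[0,0,10],[0,0,0]], gripper=[0.75,0.75,0.75,0.75,0.75])

```text
time_s: 3.22
tool_pos: [0.6164, -0.1466, 0.162]
orientation: [1.823, -2.557, -0.004]
ft_force: [-0.1, 0.3, -0.1]
opening: 0.0637
finger_force: 0.0
```

```bash
python3 go.py 617 -147 110 161.6; python3 - <<'E'
from h import *
p,d=grab_frame('side');cv2.imwrite('pics/s1.png',cv2.resize(p[100:300,200:400,::-1],None,fx=3,fy=3))
np.savez('s1.npz',p=p,d=d)
E
```

```text
t 3.23 tcp [ 616.4 -146.6  162. ] yaw 161.0 zax [-0.003  0.001 -1.   ] open 63.7 F [-0.1  0.3 -0.1] grip 0.0 q6 -1.59
turn [ 0.16  0.   -0.64] | shift before turn [ 0.2 -0.8 52. ] | after turn [ 0.2 -0.7 52. ]
```

View pics/s1.png

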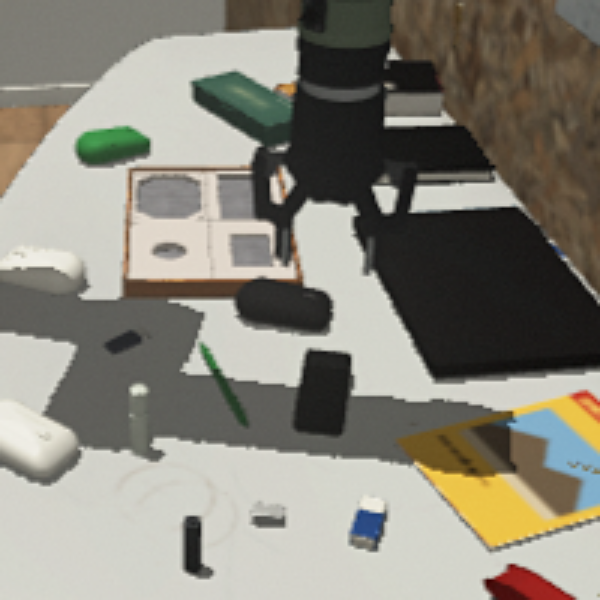

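The picture shows the open gripper over the charger. The fingertips are at full-frame (294,187) and (323,191), slim at the tips and wide only about 45 mm higher up. The charger at (308,230) is undisturbed.

```bash
python3 - <<'E'
from h import *
f,cx,cy,T=K('side')
a=np.load('s1.npz');Q=pts('side',a['d'])
for u,v in[(294.3,187.3),(323.3,190.7)]:
    r=T[:3,:3]@np.array([(u-cx)/f,(v-cy)/f,1]);o=T[:3,3]
    for y in(-.137,-.157):print((o+r*(y-o[1])/r[1]).round(4))
    print('depth',[Q[int(v)-k,int(u),:].round(3) for k in(1,4)])
E
```

```text
[ 0.5787 -0.137   0.1483]
[ 0.574  -0.157   0.1601]
depth [array([ 0.576, -0.146,  0.158]), array([ 0.575, -0.147,  0.167])]
[ 0.6581 -0.137   0.1319]
[ 0.6517 -0.157   0.1441]
depth [array([ 0.647, -0.167,  0.155]), array([ 0.646, -0.169,  0.166])]
```

Call:
drive_tool(rot=[[0,0,-0.6],[0,0,0],[0,0,0],[0,0,0],[0,0,0]], delta_pos=[[0,0,30],[0,0,30],[0,0,30],[0,0,20],[0,0,10]], gripper=[0.75,0.75,0.75,0.75,0.75])

```text
time_s: 3.9
tool_pos: [0.617, -0.1468, 0.0424]
orientation: [1.837, -2.548, -0.002]
ft_force: [0.2, 0.5, -0.1]
opening: 0.0641
finger_force: 0.0
```

Call:
drive_tool(rot=[[0,0,0],[0,0,0],[0,0,0],[0,0,0],[0,0,0]], delta_pos=[[0,0,8],[0,0,8],[0,0,0],[0,0,0],[0,0,0]], gripper=[0.75,0.75,0.4,0.4,0.4], newtons=60)

```text
time_s: 4.53
tool_pos: [0.6182, -0.1472, 0.0282]
orientation: [-1.838, 2.546, -0.003]
ft_force: [0.9, -0.8, 3.3]
opening: 0.0436
finger_force: 63.5
```

Call:
drive_tool(rot=[[0,0,0],[0,0,0],[0,0,0],[0,0,0],[0,0,0]], delta_pos=[[0,0,0],[0,0,-15],[0,0,-30],[0,0,-30],[0,0,0]], gripper=[0.4,0.4,0.4,0.4,0.4])

```text
time_s: 5.15
tool_pos: [0.6186, -0.1473, 0.1047]
orientation: [-1.838, 2.545, -0.005]
ft_force: [-0.6, -0.0, -2.2]
opening: 0.0438
finger_force: 63.1
```

```bash
python3 go.py 618 250 101 173.3; python3 - <<'E'
from h import *
p,d=grab_frame('side');cv2.imwrite('pics/s2.png',cv2.resize(p[130:280,240:390,::-1],None,fx=4,fy=4))
E
```

```text
t 5.15 tcp [ 618.6 -147.3  104.7] yaw 161.7 zax [ 0.003 -0.001 -1.   ] open 43.8 F [-0.6 -0.  -2.2] grip 63.1 q6 -1.6
turn [ -0.21  -0.03 -11.62] | shift before turn [-377.   125.5    3.2] | after turn [-394.5   46.9    3.7]
```

View pics/s2.png

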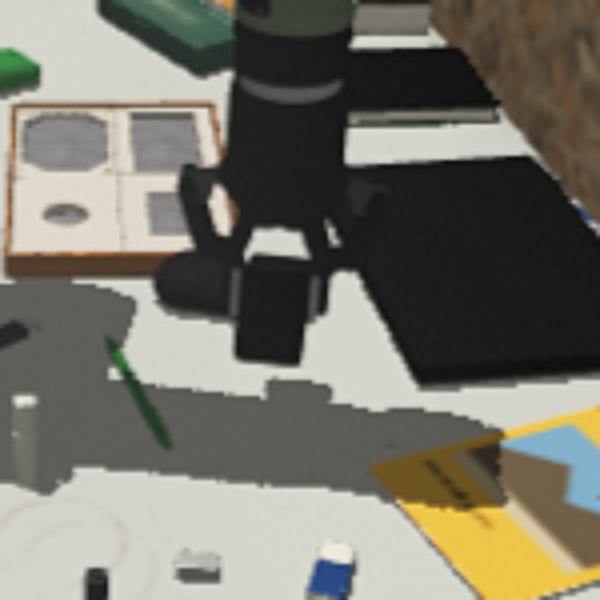

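The charger is held level, clear of the desk, at crop (270,310).

Call:
drive_tool(rot=[[0,0,-5.8],[0,0,-5.8],[0,0,0],[0,0,0],[0,0,0]], delta_pos=[[0,0,0],[0,0,0],[-35,4.2,0],[-45,5.4,0],[-45,5.4,0]], gripper=[0.4,0.4,0.4,0.4,0.4])

```text
time_s: 5.82
tool_pos: [0.6153, -0.0198, 0.1]
orientation: [2.085, -2.347, -0.005]
ft_force: [0.1, -1.6, -1.5]
opening: 0.0436
finger_force: 63.0
```

Call:
drive_tool(rot=[[0,0,0],[0,0,0],[0,0,0],[0,0,0],[0,0,0]], delta_pos=[[-50,5.9,0],[-50,5.9,0],[-50,5.9,0],[-50,5.9,0],[-40,4.7,0]], gripper=[0.4,0.4,0.4,0.4,0.4])

```text
time_s: 6.45
tool_pos: [0.6152, 0.2224, 0.1]
orientation: [2.086, -2.344, -0.003]
ft_force: [0.2, -0.2, -3.0]
opening: 0.0438
finger_force: 63.0
```

Call:
drive_tool(rot=[[0,0,0],[0,0,0]], delta_pos=[[-29,3,0],[0,0,0]], gripper=[0.4,0.4])

```text
time_s: 6.7
tool_pos: [0.6156, 0.2517, 0.0999]
orientation: [2.089, -2.342, -0.003]
ft_force: [0.4, -0.2, -2.9]
opening: 0.0435
finger_force: 62.9
```

```bash
python3 go.py 618 250 101 173.3; python3 - <<'E'
from seg import *
p,d=grab_frame('top');cv2.imwrite('pics/t3.png',cv2.resize(p[110:230,140:300,::-1],None,fx=5,fy=5))
E
```

```text
t 6.7 tcp [615.6 251.7  99.9] yaw 173.5 zax [-0.003 -0.001 -1.   ] open 43.5 F [ 0.4 -0.2 -2.9] grip 62.9 q6 -1.18
turn [ 0.19 -0.06  0.17] | shift before turn [ 1.4 -2.5 -1.1] | after turn [ 1.4 -2.6 -1.1]
```

View pics/t3.png

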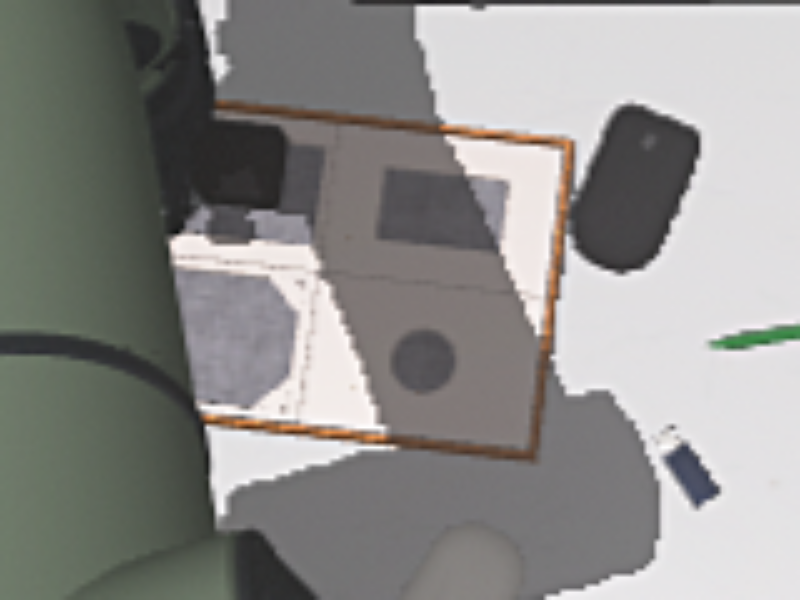

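The arm hides part of the tray. The charger's free end is at crop (285,165), full frame (197,143), over the long pocket. I'll check that end numerically before lowering.

```bash
python3 - <<'E'
from h import *
print(ray('top',197,143,.098).round(4), ray('top',196.7,134.8,.098).round(4), ray('top',196,151.5,.098).round(4))
E
```

```text
[0.6051 0.1943 0.098 ] [0.6285 0.1956 0.098 ] [0.5811 0.1967 0.098 ]
```

Call:
drive_tool(rot=[[0,0,0],[0,0,0],[0,0,0],[0,0,0],[0,0,0]], delta_pos=[[1.4,-2.5,20],[0,0,15],[0,0,10],[0,0,5],[0,0,0]], gripper=[0.4,0.4,0.4,0.4,0.4])

```text
time_s: 7.38
tool_pos: [0.6197, 0.2479, 0.0519]
orientation: [2.087, -2.348, -0.0]
ft_force: [0.1, -0.4, -2.8]
opening: 0.0438
finger_force: 63.0
```

Call:
drive_tool(rot=[[0,0,0],[0,0,0],[0,0,0],[0,0,0]], delta_pos=[[-4,-1,0],[0,0,6],[0,0,6],[0,0,0]], gripper=[0.4,0.4,0.4,0.4])

```text
time_s: 7.88
tool_pos: [0.6205, 0.2518, 0.0394]
orientation: [2.086, -2.347, -0.001]
ft_force: [0.4, -0.3, -2.6]
opening: 0.0435
finger_force: 63.0
```

Call:
drive_tool(rot=[[0,0,0],[0,0,0],[0,0,0],[0,0,0],[0,0,0]], delta_pos=[[0,0,1],[0,0,0],[0,0,0],[0,0,-20],[0,0,-40]], gripper=[0.4,0.63,0.63,0.63,0.75])

```text
time_s: 8.5
tool_pos: [0.6203, 0.2516, 0.0996]
orientation: [2.086, -2.346, -0.002]
ft_force: [0.3, -1.0, 0.4]
opening: 0.064
finger_force: 0.0
```

```bash
python3 go.py 637 -12 106 65.4
```

```text
t 8.5 tcp [620.3 251.6  99.6] yaw 173.3 zax [-0.003 -0.001 -1.   ] open 64.0 F [ 0.3 -1.   0.4] grip 0.0 q6 -1.18
turn [ 1.600e-01  4.000e-02 -7.213e+01] | shift before turn [259.9 -47.5  -6.3] | after turn [125.  232.7  -6.4]
```

Call:
drive_tool(rot=[[0,0,0],[0,0,0],[0,0,0],[0,0,0],[0,0,0]], delta_pos=[[40,-7.3,0],[50,-9.1,0],[50,-9.1,0],[50,-9.1,0],[40,-7.3,0]], gripper=[0.82,0.82,0.82,0.82,0.82])

```text
time_s: 9.12
tool_pos: [0.6368, 0.0165, 0.1013]
orientation: [-2.085, 2.348, -0.003]
ft_force: [-0.0, -0.1, 0.6]
opening: 0.0699
finger_force: 0.0
```

Call:
drive_tool(rot=[[0,0,0],[0,0,-9],[0,0,-9],[0,0,-9],[0,0,-9]], delta_pos=[[30,-5.5,0],[0,0,0],[0,0,0],[0,0,0],[0,0,0]], gripper=[0.82,0.82,0.82,0.82,0.82])

```text
time_s: 9.75
tool_pos: [0.6387, -0.012, 0.1012]
orientation: [-2.714, 1.581, -0.003]
ft_force: [0.3, -0.2, 0.7]
opening: 0.0699
finger_force: 0.0
```

Call:
drive_tool(rot=[[0,0,-9],[0,0,-9],[0,0,-9],[0,0,-9],[0,0,0]], delta_pos=[[0,0,0],[0,0,0],[0,0,0],[0,0,0],[0,0,0]], gripper=[0.82,0.82,0.82,0.82,0.82])

```text
time_s: 10.38
tool_pos: [0.6386, -0.0119, 0.1009]
orientation: [-3.068, 0.675, -0.003]
ft_force: [-0.1, -0.9, 1.2]
opening: 0.07
finger_force: 0.0
```

```bash
python3 go.py 637 -12 45 65.4;  python3 - <<'E'
from seg import *
p,d=grab_frame('top');cv2.imwrite('pics/t4.png',cv2.resize(p[110:230,145:295,::-1],None,fx=5,fy=5))
E
```

```text
t 10.38 tcp [638.6 -11.9 100.9] yaw -114.8 zax [ 0.002 -0.    -1.   ] open 70.0 F [-0.1 -0.9  1.2] grip 0.0 q6 -2.84
turn [-0.03 -0.11 -0.23] | shift before turn [-1.5  0.8 55.9] | after turn [-1.4  0.8 55.9]
```

View pics/t4.png

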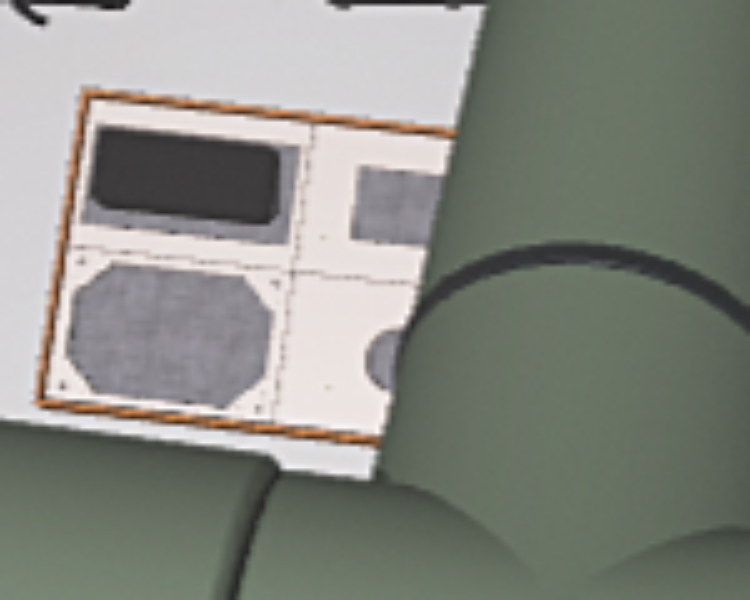

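The charger sits inside the long pocket at crop (185,175), level with its edges. Next I descend over the mouse.

Call:
drive_tool(rot=[[0,0,0],[0,0,0],[0,0,0]], delta_pos=[[-1.5,1,25],[0,0,20],[0,0,6]], gripper=[0.82,0.82,0.82])

```text
time_s: 10.8
tool_pos: [0.6354, -0.012, 0.0476]
orientation: [3.068, -0.675, -0.003]
ft_force: [0.0, -0.7, 0.5]
opening: 0.07
finger_force: 0.0
```

```bash
python3 - <<'E'
from seg import *
p,d=grab_frame('side');cv2.imwrite('pics/s5.png',cv2.resize(p[140:240,230:350,::-1],None,fx=6,fy=6))
q,e=grab_frame('top');P=pts('top',e)
for u,v in[(168,140),(168,148),(183,146),(197,142),(196,150)]:print(u,v,P[v-1:v+2,u-1:u+2].reshape(-1,3).mean(0).round(4))
rect('top',q.max(-1)<75,.036,(182,145),'charger')
E
```

```text
168 140 [0.6313 0.289  0.0349]
168 148 [0.6075 0.2884 0.0343]
183 146 [0.6135 0.2449 0.0335]
197 142 [0.6253 0.2042 0.0338]
196 150 [0.6011 0.2066 0.0346]
top charger px 566 ctr 616.1 248.4 LxW 107.8 46.2 long-axis deg 83.3
```

View pics/s5.png

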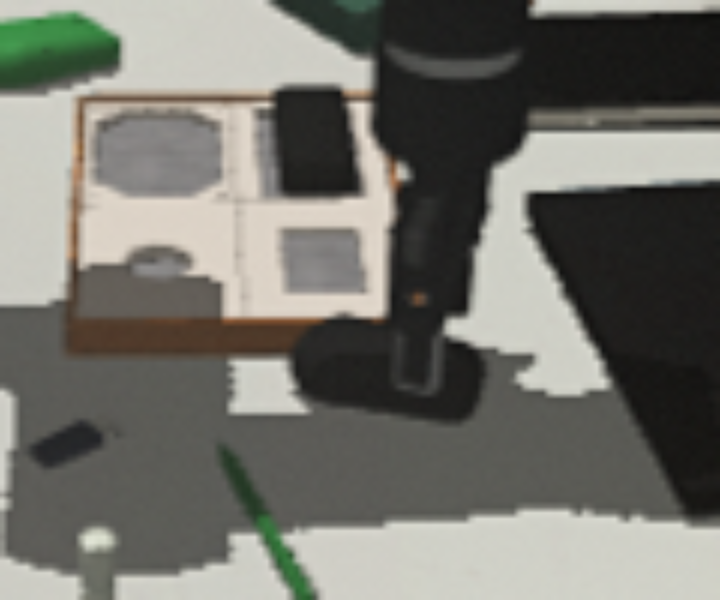

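The charger measures level and centred: top at 34 mm, (616, 248), 83.3°. The near finger straddles the mouse at crop (415,370).

Call:
drive_tool(rot=[[0,0,0],[0,0,0],[0,0,0],[0,0,0]], delta_pos=[[0,0,7],[0,0,7],[0,0,6],[0,0,0]], gripper=[0.82,0.82,0.82,0.82])

```text
time_s: 11.4
tool_pos: [0.6356, -0.012, 0.0276]
orientation: [3.069, -0.673, -0.002]
ft_force: [-0.5, -0.3, -0.8]
opening: 0.0699
finger_force: 0.0
```

Call:
drive_tool(rot=[[0,0,0],[0,0,0],[0,0,0],[0,0,0],[0,0,0]], delta_pos=[[0,0,0],[0,0,0],[0,0,0],[0,0,0],[0,0,0]], gripper=[0.5,0.5,0.5,0.5,0.5], newtons=40)

```text
time_s: 12.02
tool_pos: [0.6366, -0.012, 0.0289]
orientation: [-3.068, 0.672, -0.002]
ft_force: [-1.0, 1.4, 6.8]
opening: 0.0552
finger_force: 42.5
```

Call:
drive_tool(rot=[[0,0,0],[0,0,0],[0,0,0],[0,0,0],[0,0,0]], delta_pos=[[0,0,-10],[0,0,-25],[0,0,-25],[0,0,-20],[0,0,0]], gripper=[0.5,0.5,0.5,0.5,0.5])

```text
time_s: 12.65
tool_pos: [0.6373, -0.0124, 0.1101]
orientation: [-3.069, 0.673, -0.005]
ft_force: [1.2, -0.3, -1.0]
opening: 0.0554
finger_force: 42.1
```

```bash
python3 go.py 527 261 106 173.3; python3 - <<'E'
from seg import *
p,d=grab_frame('side');cv2.imwrite('pics/s6.png',cv2.resize(p[120:240,230:350,::-1],None,fx=4,fy=4))
E
```

```text
t 12.65 tcp [637.3 -12.4 110.1] yaw -114.7 zax [ 0.003 -0.001 -1.   ] open 55.4 F [ 1.2 -0.3 -1. ] grip 42.1 q6 -2.84
turn [-0.15 -0.13 71.97] | shift before turn [-214.6 -202.1    3.5] | after turn [-258.6  141.5    4.1]
```

View pics/s6.png

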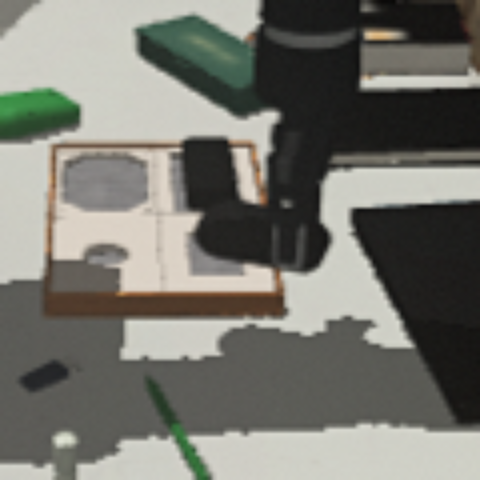

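The mouse is held level near its front end, crop (290,240), lifted off the desk.

Call:
drive_tool(rot=[[0,0,9],[0,0,9],[0,0,9],[0,0,9],[0,0,9]], delta_pos=[[0,0,0],[0,0,0],[0,0,0],[0,0,0],[0,0,0]], gripper=[0.5,0.5,0.5,0.5,0.5])

```text
time_s: 13.32
tool_pos: [0.635, -0.012, 0.1065]
orientation: [2.572, -1.802, -0.004]
ft_force: [-0.0, 0.2, -1.0]
opening: 0.0555
finger_force: 42.1
```

Call:
drive_tool(rot=[[0,0,9],[0,0,9],[0,0,9],[0,0,0]], delta_pos=[[0,0,0],[0,0,0],[0,0,0],[0,0,0]], gripper=[0.5,0.5,0.5,0.5])

```text
time_s: 13.82
tool_pos: [0.6351, -0.012, 0.1068]
orientation: [2.088, -2.345, -0.003]
ft_force: [-1.3, -1.0, -1.3]
opening: 0.0552
finger_force: 42.1
```

```bash
python3 go.py 524 233.5 106 173.3
```

```text
t 13.82 tcp [635.1 -12.  106.8] yaw 173.4 zax [-0.002  0.    -1.   ] open 55.2 F [-1.3 -1.  -1.3] grip 42.1 q6 -1.59
turn [ 0.14 -0.01  0.07] | shift before turn [-231.1  138.7    1.1] | after turn [-230.9  139.     0.8]
```

Call:
drive_tool(rot=[[0,0,0],[0,0,0],[0,0,0],[0,0,0],[0,0,0]], delta_pos=[[-38.5,23.1,0],[-38.5,23.1,0],[-38.5,23.1,0],[-38.5,23.1,0],[-38.5,23.1,0]], gripper=[0.5,0.5,0.5,0.5,0.5])

```text
time_s: 14.45
tool_pos: [0.5429, 0.1937, 0.1076]
orientation: [2.09, -2.344, -0.001]
ft_force: [0.9, 0.5, -0.1]
opening: 0.0554
finger_force: 42.1
```

Call:
drive_tool(rot=[[0,0,0],[0,0,0],[0,0,0]], delta_pos=[[-38.5,23.1,0],[0,0,30],[0,0,10]], gripper=[0.5,0.5,0.5])

```text
time_s: 14.82
tool_pos: [0.5236, 0.2336, 0.0663]
orientation: [2.089, -2.342, -0.002]
ft_force: [-0.4, -1.1, -2.1]
opening: 0.0555
finger_force: 42.2
```

```bash
python3 go.py 524 233.5 40 173.3; python3 - <<'E'
from seg import *
p,d=grab_frame('side');q,e=grab_frame('top')
cv2.imwrite('pics/s7.png',np.hstack([cv2.resize(p[130:220,220:320,::-1],None,fx=4,fy=4),cv2.resize(q[110:200,140:240,::-1],None,fx=4,fy=4)]))
E
```

```text
t 14.82 tcp [523.6 233.6  66.3] yaw 173.5 zax [-0.003 -0.001 -1.   ] open 55.5 F [-0.4 -1.1 -2.1] grip 42.2 q6 -1.17
turn [ 0.19 -0.1   0.16] | shift before turn [-0.  -0.4 26.3] | after turn [ 0.  -0.4 26.3]
```

View pics/s7.png

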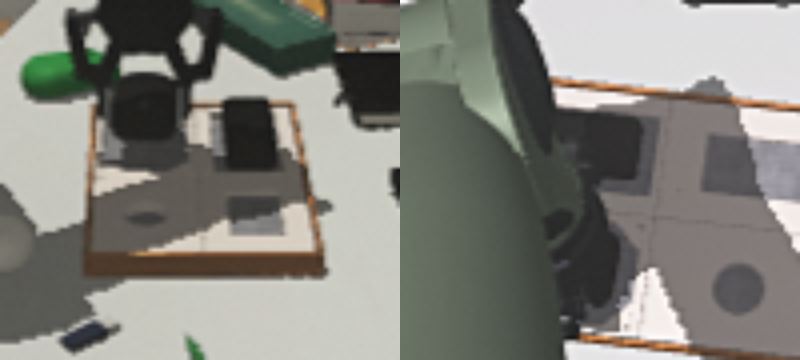

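In the side half, the held mouse is over the cut-corner pocket at (145,110). In the top half, its front edge is at (620,265), full frame (195,176). I'll cast that ray to check the fit lengthwise.

```bash
python3 - <<'E'
from h import *
for z in(.045,.055):print(ray('top',195,176,z).round(4))
# side: mouse front bottom edge px (145/4+220, 138/4+130)
print(ray('side',256.3,164.5,.043).round(4),'lr',ray('side',247,160,.055).round(4),ray('side',265.5,160,.055).round(4))
E
```

```text
[0.5223 0.2064 0.045 ]
[0.5204 0.2048 0.055 ]
[0.5212 0.2162 0.043 ] lr [0.4902 0.2318 0.055 ] [0.5548 0.2231 0.055 ]
```

Call:
drive_tool(rot=[[0,0,0],[0,0,0],[0,0,0],[0,0,0],[0,0,0]], delta_pos=[[-2,0,12],[0,0,8],[0,0,4],[0,0,2],[0,0,0]], gripper=[0.5,0.5,0.5,0.5,0.5])

```text
time_s: 15.55
tool_pos: [0.5259, 0.2355, 0.0423]
orientation: [-2.087, 2.348, -0.0]
ft_force: [-0.6, -0.3, -0.0]
opening: 0.0553
finger_force: 42.2
```

Call:
drive_tool(rot=[[0,0,0],[0,0,0],[0,0,0],[0,0,0],[0,0,0]], delta_pos=[[0,0,0],[0,0,0],[0,0,0],[0,0,-20],[0,0,-50]], gripper=[0.75,0.75,0.75,0.75,0.75])

```text
time_s: 16.18
tool_pos: [0.5238, 0.2349, 0.1108]
orientation: [2.084, -2.344, -0.004]
ft_force: [0.3, 0.1, 1.6]
opening: 0.0638
finger_force: 0.0
```

```bash
python3 go.py 445 -31 106 123.1
```

```text
t 16.18 tcp [523.8 234.9 110.8] yaw 173.3 zax [-0.005 -0.002 -1.   ] open 63.8 F [0.3 0.1 1.6] grip 0.0 q6 -1.16
turn [ 0.21 -0.24 50.17] | shift before turn [273.3  47.    5.7] | after turn [ 211.2 -179.7    4.8]
```

Call:
drive_tool(rot=[[0,0,0],[0,0,0],[0,0,0],[0,0,0],[0,0,0]], delta_pos=[[45.5,7.8,0],[45.5,7.8,0],[45.5,7.8,0],[45.5,7.8,0],[45.5,7.8,0]], gripper=[0.75,0.4,0.4,0.4,0.4])

```text
time_s: 16.8
tool_pos: [0.4601, 0.0129, 0.1126]
orientation: [-2.087, 2.347, -0.001]
ft_force: [0.7, -0.1, 0.4]
opening: 0.0343
finger_force: 0.0
```

Call:
drive_tool(rot=[[0,0,0],[0,0,10],[0,0,10],[0,0,10],[0,0,10]], delta_pos=[[45.5,7.8,0],[0,0,0],[0,0,0],[0,0,0],[0,0,0]], gripper=[0.4,0.4,0.4,0.4,0.4])

```text
time_s: 17.42
tool_pos: [0.4474, -0.0302, 0.1125]
orientation: [-1.15, 2.923, -0.0]
ft_force: [0.4, -0.1, -0.1]
opening: 0.0339
finger_force: 0.0
```

Call:
drive_tool(rot=[[0,0,10],[0,0,0]], delta_pos=[[0,0,0],[0,0,0]], gripper=[0.4,0.4])

```text
time_s: 17.68
tool_pos: [0.4474, -0.0301, 0.1124]
orientation: [-0.902, 3.009, -0.0]
ft_force: [0.2, 0.6, -0.6]
opening: 0.0341
finger_force: 0.0
```

```bash
python3 go.py 445 -31 56 123.1; python3 - <<'E'
from seg import *
p,d=grab_frame('side');q,e=grab_frame('top')
cv2.imwrite('pics/s8.png',np.hstack([cv2.resize(p[140:240,215:315,::-1],None,fx=4,fy=4),cv2.resize(q[125:225,145:245,::-1],None,fx=4,fy=4)]))
P=pts('top',e)
b=np.zeros(p.shape[:2],bool);b[160:202,155:210]=1
rect('top',(q.max(-1)<80)&b,.027,(180,178),'mouse')
for u,v in[(165,178),(180,178),(192,178)]:print(P[v,u].round(4))
E
```

```text
t 17.68 tcp [447.4 -30.1 112.4] yaw 123.4 zax [ 0. -0. -1.] open 34.1 F [ 0.2  0.6 -0.6] grip 0.0 q6 -0.81
turn [-0.01  0.02  0.29] | shift before turn [ 2.5  0.6 56.4] | after turn [ 2.5  0.6 56.4]
top mouse px 632 ctr 528.5 259.6 LxW 102.7 58.0 long-axis deg 80.2
[0.5182 0.2939 0.0374]
[0.518  0.2506 0.0375]
[0.5193 0.2174 0.0296]
```

View pics/s8.png

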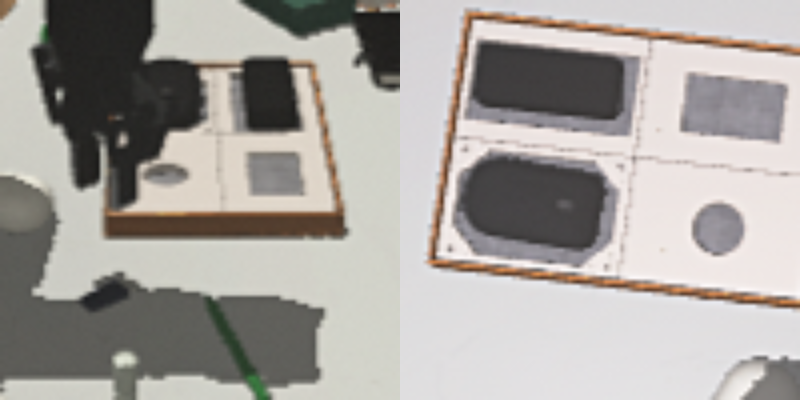

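Both items sit in their pockets: the mouse at top-crop (535,200) measures (528.5, 259.6), 80°, inside the cut-corner pocket. The gripper is above the stick, side-crop (105,293). Next I descend and grip.

Call:
drive_tool(rot=[[0,0,0],[0,0,0],[0,0,0],[0,0,0],[0,0,0]], delta_pos=[[2,0.5,30],[0,0,30],[0,0,18],[0,0,10],[0,0,0]], gripper=[0.4,0.4,0.4,0.4,0.4])

```text
time_s: 18.4
tool_pos: [0.4451, -0.0307, 0.024]
orientation: [0.9, -3.009, -0.001]
ft_force: [-0.7, 0.1, 0.4]
opening: 0.0343
finger_force: 0.0
```

Call:
drive_tool(rot=[[0,0,0],[0,0,0],[0,0,0],[0,0,0]], delta_pos=[[0,0,0],[0,0,0],[0,0,0],[0,0,0]], gripper=[0.1,0.1,0.1,0.1], newtons=30)

```text
time_s: 18.9
tool_pos: [0.446, -0.0309, 0.025]
orientation: [-0.899, 3.009, -0.001]
ft_force: [-0.2, -0.1, 7.4]
opening: 0.0159
finger_force: 30.4
```

Call:
drive_tool(rot=[[0,0,0],[0,0,0],[0,0,0],[0,0,0]], delta_pos=[[0,0,-15],[0,0,-35],[0,0,-35],[0,0,0]], gripper=[0.1,0.1,0.1,0.1])

```text
time_s: 19.4
tool_pos: [0.4474, -0.0312, 0.1116]
orientation: [-0.898, 3.006, -0.004]
ft_force: [1.2, 0.4, -0.1]
opening: 0.0155
finger_force: 29.7
```

Call:
drive_tool(rot=[[0,0,-10],[0,0,-10],[0,0,-10],[0,0,-10],[0,0,-10]], delta_pos=[[0,0,0],[0,0,0],[0,0,0],[0,0,0],[0,0,0]], gripper=[0.1,0.1,0.1,0.1,0.1])

```text
time_s: 20.02
tool_pos: [0.4446, -0.0306, 0.1082]
orientation: [2.093, -2.341, -0.002]
ft_force: [-0.2, 0.9, -0.3]
opening: 0.0158
finger_force: 29.7
```

```bash
python3 go.py 601 109 105 173.3
```

```text
t 20.02 tcp [444.6 -30.6 108.2] yaw 173.6 zax [-0.002  0.    -1.   ] open 15.8 F [-0.2  0.9 -0.3] grip 29.7 q6 -1.69
turn [0.09 0.01 0.3 ] | shift before turn [-156.2 -139.9    3. ] | after turn [-156.9 -139.     3.2]
```

Call:
drive_tool(rot=[[0,0,0],[0,0,0],[0,0,0],[0,0,0],[0,0,0]], delta_pos=[[-39,-35,0],[-39,-35,0],[-39,-35,0],[-39,-35,0],[0,0,30]], gripper=[0.1,0.1,0.1,0.1,0.1])

```text
time_s: 20.65
tool_pos: [0.6075, 0.1104, 0.0799]
orientation: [-2.087, 2.34, -0.007]
ft_force: [0.3, 0.3, -0.3]
opening: 0.016
finger_force: 29.7
```

Call:
drive_tool(rot=[[0,0,0],[0,0,0]], delta_pos=[[0,0,20],[0,0,0]], gripper=[0.1,0.1])

```text
time_s: 20.9
tool_pos: [0.6003, 0.1078, 0.0563]
orientation: [2.085, -2.344, -0.006]
ft_force: [0.4, 1.0, 0.2]
opening: 0.0158
finger_force: 29.7
```

```bash
python3 go.py 601 109 39.5 173.3; python3 - <<'E'
from seg import *
p,d=grab_frame('side');q,e=grab_frame('top')
cv2.imwrite('pics/s9.png',np.hstack([cv2.resize(p[150:220,235:315,::-1],None,fx=5,fy=5),cv2.resize(q[125:195,185:265,::-1],None,fx=5,fy=5)]))
E
```

```text
t 20.9 tcp [600.3 107.8  56.3] yaw 173.3 zax [-0.006 -0.    -1.   ] open 15.8 F [0.4 1.  0.2] grip 29.7 q6 -1.4
turn [ 0.32 -0.06 -0.01] | shift before turn [-1.3 -0.7 16.8] | after turn [-1.3 -0.6 16.8]
```

View pics/s9.png

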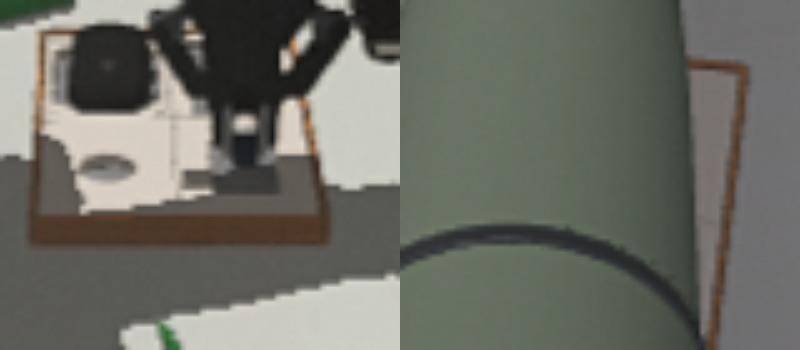

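The stick is held over the small pocket (side half, 242,155). The arm blocks the top view. Next I lower it, release, and retreat.

Call:
drive_tool(rot=[[0,0,0],[0,0,0],[0,0,0],[0,0,0]], delta_pos=[[-1,0,10],[0,0,6],[0,0,1],[0,0,0]], gripper=[0.1,0.1,0.1,0.1])

```text
time_s: 21.5
tool_pos: [0.6028, 0.1087, 0.0424]
orientation: [-2.087, 2.348, -0.0]
ft_force: [-0.5, -0.0, -0.6]
opening: 0.0164
finger_force: 29.7
```

Call:
drive_tool(rot=[[0,0,0],[0,0,0],[0,0,0],[0,0,0],[0,0,0]], delta_pos=[[0,0,0],[0,0,0],[0,0,-20],[0,0,-50],[0,0,-50]], gripper=[0.32,0.32,0.32,0.32,0.32])

```text
time_s: 22.12
tool_pos: [0.6024, 0.1087, 0.1633]
orientation: [2.087, -2.347, -0.001]
ft_force: [1.3, -0.3, 0.0]
opening: 0.0272
finger_force: 0.0
```

```bash
python3 go.py 469 -345 160 173.3
```

```text
t 22.12 tcp [602.4 108.7 163.3] yaw 173.3 zax [-0.001 -0.    -1.   ] open 27.2 F [ 1.3 -0.3  0. ] grip 0.0 q6 -1.4
turn [ 0.05 -0.01 -0.03] | shift before turn [466.2  79.3   3.5] | after turn [466.2  79.6   3.3]
```

Call:
drive_tool(rot=[[0,0,0],[0,0,0],[0,0,0],[0,0,0],[0,0,0]], delta_pos=[[50,8.5,0],[50,8.5,0],[50,8.5,0],[50,8.5,0],[50,8.5,0]], gripper=[0.45,0.45,0.45,0.45,0.45])

```text
time_s: 22.75
tool_pos: [0.5309, -0.1361, 0.1626]
orientation: [-2.087, 2.347, -0.001]
ft_force: [0.7, 0.3, -0.5]
opening: 0.0386
finger_force: 0.0
```

```bash
python3 go.py 469 -345 110 173.3; python3 - <<'E'
from seg import *
p,d=grab_frame('side');q,e=grab_frame('top');f,cx,cy,T=K('side')
b=np.zeros(p.shape[:2],bool);b[265:300,252:276]=1
g=(p.max(-1)<70)&b;v,u=np.nonzero(g);print('side px',u.min(),u.max(),v.min(),v.max())
uc=u[(v>v.min()+3)&(v<v.max()-5)].mean();Q=pts('side',d);w=Q[g];print('depth med',np.median(w,0).round(4))
for vv,z in((v.min()+1.5,.049),(v.max(),0.)):print(ray('side',uc,vv,z).round(4))
b[:]=0;b[180:208,375:402]=1;g=(q.max(-1)<80)&b;v,u=np.nonzero(g);print('top px',u.min(),u.max(),v.min(),v.max())
w=pts('top',e)[g];w=w[w[:,2]>.035];print('top pts',w.mean(0).round(4),len(w))
rect('top',g,.05,(388,194),'bat')
cv2.imwrite('pics/t10.png',np.hstack([cv2.resize(q[120:210,150:260,::-1],None,fx=4,fy=4),cv2.resize(q[165:225,370:410,::-1],None,fx=6,fy=6)]))if 0 else cv2.imwrite('pics/t10.png',cv2.resize(q[120:220,150:410,::-1],None,fx=3,fy=3))
b[:]=0;b[140:170,205:250]=1
rect('top',(q.max(-1)<85)&b,.021,(228,152),'stick')
E
```

```text
t 22.75 tcp [ 530.9 -136.1  162.6] yaw 173.3 zax [ 0.001 -0.    -1.   ] open 38.6 F [ 0.7  0.3 -0.5] grip 0.0 q6 -1.84
turn [-0.05 -0.01 -0.02] | shift before turn [214.7  37.1  52.7] | after turn [214.7  37.1  52.6]
side px 262 267 272 290
depth med [ 0.4682 -0.354   0.032 ]
[ 0.4692 -0.3472  0.049 ]
[ 0.4692 -0.3495  0.    ]
top px 375 392 189 207
top pts [ 0.4512 -0.302   0.1713] 20
top bat px 30 ctr 466.5 -339.6 LxW 25.7 11.2 long-axis deg 116.1
top stick px 2 ctr 595.1 121.7 LxW 2.9 0.0 long-axis deg 89.8
```

View pics/t10.png

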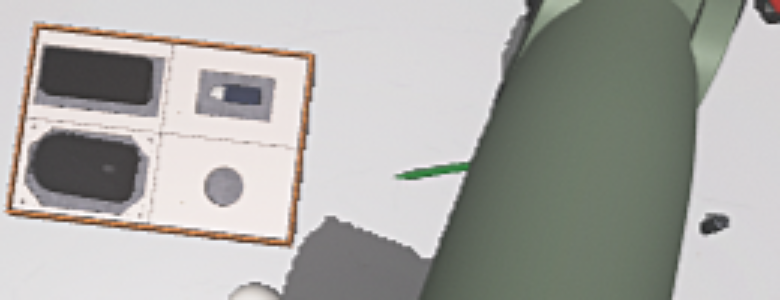

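The stick lies flat in the middle of the small pocket (235,93). The battery (713,222) measures (469, -346) from both views.

Call:
drive_tool(rot=[[0,0,0],[0,0,0],[0,0,0],[0,0,0],[0,0,0]], delta_pos=[[43,7.4,0],[43,7.4,0],[43,7.4,0],[43,7.4,0],[43.5,7.4,0]], gripper=[0.5,0.5,0.5,0.5,0.5])

```text
time_s: 23.48
tool_pos: [0.4694, -0.345, 0.1625]
orientation: [-2.088, 2.347, -0.001]
ft_force: [1.0, -0.3, -0.5]
opening: 0.0426
finger_force: 0.0
```

Call:
drive_tool(rot=[[0,0,0],[0,0,0],[0,0,0],[0,0,0]], delta_pos=[[0,0,30],[0,0,30],[0,0,10],[0,0,0]], gripper=[0.5,0.5,0.5,0.5])

```text
time_s: 23.98
tool_pos: [0.4694, -0.3436, 0.0921]
orientation: [-2.088, 2.347, 0.002]
ft_force: [-0.2, 0.0, -0.0]
opening: 0.0429
finger_force: 0.0
```

```bash
python3 go.py 469 -346 38 173.3; python3 - <<'E'
from seg import *
p,d=grab_frame('side');cv2.imwrite('pics/s11.png',cv2.resize(p[200:300,215:315,::-1],None,fx=5,fy=5))
E
```

```text
t 23.98 tcp [ 469.4 -343.6   92.1] yaw 173.3 zax [-0.001  0.001 -1.   ] open 42.9 F [-0.2  0.  -0. ] grip 0.0 q6 -2.21
turn [0.05 0.04 0.01] | shift before turn [ 2.4  0.1 54.1] | after turn [ 2.4  0.1 54.1]
```

View pics/s11.png

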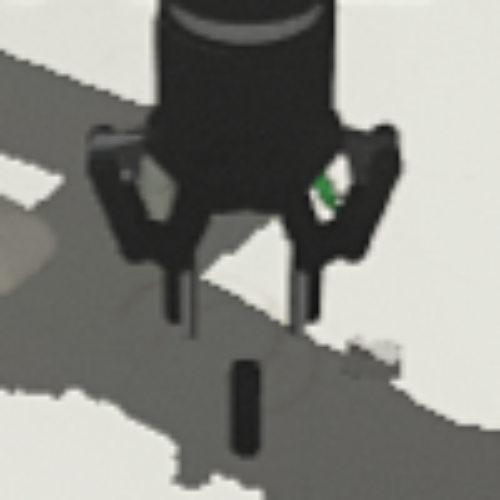

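The battery stands centred between the fingers at crop (245,405). Next I descend and grip.

Call:
drive_tool(rot=[[0,0,0],[0,0,0],[0,0,0],[0,0,0],[0,0,0]], delta_pos=[[2,0,25],[0,0,18],[0,0,11],[0,0,0],[0,0,0]], gripper=[0.5,0.5,0.5,0.5,0.1], newtons=30)

```text
time_s: 24.65
tool_pos: [0.4697, -0.3467, 0.0393]
orientation: [-2.087, 2.348, -0.002]
ft_force: [0.9, 0.7, -0.7]
opening: 0.0252
finger_force: 0.0
```

Call:
drive_tool(rot=[[0,0,0],[0,0,0],[0,0,0],[0,0,0]], delta_pos=[[0,0,0],[0,0,0],[0,0,0],[0,0,0]], gripper=[0.08,0.08,0.08,0.08])

```text
time_s: 25.15
tool_pos: [0.4697, -0.3467, 0.0392]
orientation: [-2.087, 2.348, -0.003]
ft_force: [0.1, -0.0, 5.8]
opening: 0.0126
finger_force: 29.4
```

Call:
drive_tool(rot=[[0,0,0],[0,0,0],[0,0,0],[0,0,0],[0,0,0]], delta_pos=[[0,0,-15],[0,0,-30],[0,0,-35],[0,0,-35],[0,0,0]], gripper=[0.08,0.08,0.08,0.08,0.08])

```text
time_s: 25.78
tool_pos: [0.4707, -0.3478, 0.157]
orientation: [-2.087, 2.348, -0.01]
ft_force: [-0.8, -0.3, -0.3]
opening: 0.0131
finger_force: 29.2
```

```bash
python3 go.py 511 126.4 150 173.3; python3 - <<'E'
from seg import *
p,d=grab_frame('side');cv2.imwrite('pics/s12.png',cv2.resize(p[180:280,215:315,::-1],None,fx=4,fy=4))
E
```

```text
t 25.77 tcp [ 470.7 -347.8  157. ] yaw 173.3 zax [ 0.004 -0.004 -1.   ] open 13.1 F [-0.8 -0.3 -0.3] grip 29.2 q6 -2.22
turn [-0.29 -0.22 -0.03] | shift before turn [-475.6   15.5    5.1] | after turn [-475.6   15.3    7. ]
```

View pics/s12.png

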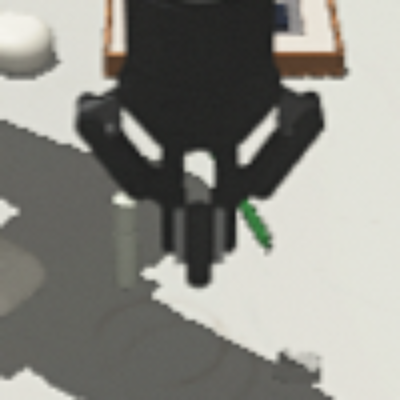

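The battery is gripped upright (200,245) and the lip balm still stands (125,240). I carry it over the well, passing well above the balm.

Call:
drive_tool(rot=[[0,0,0],[0,0,0],[0,0,0],[0,0,0],[0,0,0]], delta_pos=[[-35,1.1,0],[-45,1.4,0],[-50,1.6,0],[-50,1.6,0],[-50,1.6,0]], gripper=[0.08,0.08,0.08,0.08,0.08])

```text
time_s: 26.45
tool_pos: [0.4877, -0.1151, 0.1521]
orientation: [2.086, -2.348, -0.003]
ft_force: [1.6, 0.1, -0.4]
opening: 0.0131
finger_force: 29.3
```

Call:
drive_tool(rot=[[0,0,0],[0,0,0],[0,0,0],[0,0,0],[0,0,0]], delta_pos=[[-50,1.6,0],[-50,1.6,0],[-50,1.6,0],[-50,1.6,0],[-45,1.4,0]], gripper=[0.08,0.08,0.08,0.08,0.08])

```text
time_s: 27.08
tool_pos: [0.5086, 0.1289, 0.1521]
orientation: [2.087, -2.346, -0.002]
ft_force: [0.6, -0.9, -1.3]
opening: 0.0133
finger_force: 29.3
```

Call:
drive_tool(rot=[[0,0,0],[0,0,0],[0,0,0],[0,0,0]], delta_pos=[[0,0,0],[0,0,40],[0,0,30],[0,0,0]], gripper=[0.08,0.08,0.08,0.08])

```text
time_s: 27.58
tool_pos: [0.5067, 0.126, 0.0806]
orientation: [2.082, -2.345, -0.006]
ft_force: [0.6, 0.2, 0.4]
opening: 0.0132
finger_force: 29.3
```

```bash
python3 go.py 511 126.4 47.5 173.3; python3 - <<'E'
from seg import *
p,d=grab_frame('side');cv2.imwrite('pics/s13.png',cv2.resize(p[140:210,230:310,::-1],None,fx=6,fy=6))
E
```

```text
t 27.57 tcp [506.7 126.   80.6] yaw 173.2 zax [-0.007 -0.001 -1.   ] open 13.2 F [0.6 0.2 0.4] grip 29.3 q6 -1.35
turn [ 0.38 -0.11 -0.09] | shift before turn [-0.9 -4.4 33.1] | after turn [-0.8 -4.2 33.1]
```

View pics/s13.png

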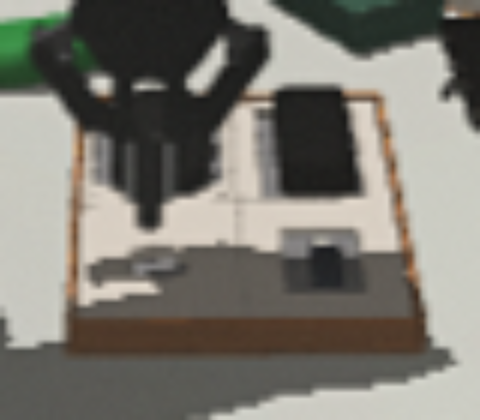

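The battery is above the well, with its lower end at crop (150,225), full frame (255,177), and the well at (158,262). By my count that was the 16th picture, over the limit of 14. I'll view no more and check by numbers only.

```bash
python3 - <<'E'
from h import *
print(ray('side',255,176.5,.0416).round(4),'well',ray('side',256.4,183.6,.018).round(4))
E
```

```text
[0.5064 0.1315 0.0416] well [0.5101 0.1246 0.018 ]
```

Call:
drive_tool(rot=[[0,0,0],[0,0,0],[0,0,0]], delta_pos=[[0,-4,12],[0,0,0],[0,0,0]], gripper=[0.08,0.08,0.08])

```text
time_s: 28.0
tool_pos: [0.5141, 0.1268, 0.0718]
orientation: [-2.087, 2.348, -0.001]
ft_force: [-1.3, 0.3, 0.3]
opening: 0.0132
finger_force: 29.3
```

Call:
drive_tool(rot=[[0,0,0],[0,0,0],[0,0,0],[0,0,0],[0,0,0]], delta_pos=[[0,2,8],[0,0,8],[0,0,5],[0,0,2],[0,0,0]], gripper=[0.08,0.08,0.08,0.08,0.08])

```text
time_s: 28.62
tool_pos: [0.5116, 0.127, 0.0481]
orientation: [2.087, -2.348, -0.0]
ft_force: [-0.8, 0.4, -0.1]
opening: 0.0128
finger_force: 29.3
```

Call:
drive_tool(rot=[[0,0,0],[0,0,0]], delta_pos=[[0,0,1],[0,0,0]], gripper=[0.08,0.08])

```text
time_s: 28.88
tool_pos: [0.5118, 0.127, 0.0474]
orientation: [-2.087, 2.348, -0.0]
ft_force: [0.2, -0.5, 0.1]
opening: 0.0132
finger_force: 29.3
```

Call:
drive_tool(rot=[[0,0,0],[0,0,0],[0,0,0],[0,0,0],[0,0,0]], delta_pos=[[0,0,0],[0,0,0],[0,0,0],[0,0,-15],[0,0,-25]], gripper=[0.12,0.2,0.35,0.35,0.35])

```text
time_s: 29.5
tool_pos: [0.5111, 0.127, 0.0879]
orientation: [2.086, -2.347, -0.001]
ft_force: [0.6, -0.5, -0.7]
opening: 0.03
finger_force: 0.0
```

Call:
drive_tool(rot=[[0,0,0],[0,0,0],[0,0,0],[0,0,0],[0,0,0]], delta_pos=[[0,0,-40],[0,0,-40],[0,0,-20],[-45,0,0],[-45,0,0]], gripper=[0.35,0.35,0.35,0.35,0.35])

```text
time_s: 30.12
tool_pos: [0.523, 0.2171, 0.1892]
orientation: [-2.084, 2.348, -0.002]
ft_force: [1.4, -0.6, 0.1]
opening: 0.0295
finger_force: 0.0
```

Call:
drive_tool(rot=[[0,0,0],[0,0,0],[0,0,0],[0,0,0],[0,0,0]], delta_pos=[[-45,5,0],[-45,5,0],[-45,5,0],[-45,5,0],[-45,5,0]], gripper=[0.35,0.35,0.35,0.35,0.35])

```text
time_s: 30.75
tool_pos: [0.5237, 0.4443, 0.1886]
orientation: [-2.087, 2.347, -0.0]
ft_force: [0.4, -0.5, 0.2]
opening: 0.0301
finger_force: 0.0
```

```bash
python3 go.py; python3 - <<'E'
from seg import *
p,d=grab_frame('side');q,e=grab_frame('top');f,cx,cy,T=K('side');P=pts('top',e);Q=pts('side',d)
def stat(n,W,g):
    w=W[g];print(n,len(w),'mean',w.mean(0).round(4) if len(w) else '', 'zmax',w[:,2].max().round(4) if len(w) else '', 'ext',np.ptp(w,axis=0).round(3) if len(w) else '')
def box(W,c,r,z0,z1):return (abs(W[...,0]-c[0])<r)&(abs(W[...,1]-c[1])<r)&(W[...,2]>z0)&(W[...,2]<z1)
for n,W in(('top',P),('side',Q)):
    stat(n+' battery',W,box(W,(.511,.126),.03,.024,.09))
    stat(n+' lip',W,box(W,(.445,-.195),.03,.02,.09))
    stat(n+' eraser',W,box(W,(.618,-.32),.04,.007,.03))
a=np.load('top0.npz')
for n,s in(('lip',np.s_[190:212,328:345]),('eraser',np.s_[136:156,362:386])):print(n,'image change',np.abs(q[s].astype(int)-a['p'][s]).mean().round(2))
g=(q.max(-1)<85);b=np.zeros_like(g);b[165:200,212:240]=1
rect('top',g&b,.03,(224,178),'bat'); 
v,u=np.nonzero(g&b);print('px',u.min(),u.max(),v.min(),v.max())
b[:]=0;b[150:198,245:270]=1;gs=(p.max(-1)<80)&b;v,u=np.nonzero(gs&(pts('side',d)[...,1]<.16));print('side bat px',u.min(),u.max(),v.min(),v.max())
b[:]=0;b[160:202,155:210]=1;rect('top',g&b,.027,(180,178),'mouse')
b[:]=0;b[130:160,155:205]=1;rect('top',g&b,.036,(182,145),'charger')
b[:]=0;b[140:170,205:250]=1;rect('top',g&b,.021,(230,151),'stick')
E
```

```text
t 30.75 tcp [523.7 444.3 188.6] yaw 173.3 zax [ 0.001  0.    -1.   ] open 30.1 F [ 0.4 -0.5  0.2] grip 0.0 q6 -0.86
top battery 27 mean [0.5092 0.1256 0.0516] zmax 0.0583 ext [0.014 0.012 0.027]
top lip 43 mean [ 0.4423 -0.1957  0.0558] zmax 0.0702 ext [0.013 0.015 0.043]
top eraser 110 mean [ 0.6179 -0.3183  0.0109] zmax 0.0154 ext [0.038 0.051 0.008]
side battery 46 mean [0.5073 0.1205 0.0437] zmax 0.0644 ext [0.027 0.018 0.04 ]
side lip 109 mean [ 0.4409 -0.2043  0.0487] zmax 0.0717 ext [0.014 0.016 0.051]
side eraser 150 mean [ 0.614  -0.3239  0.0133] zmax 0.0169 ext [0.04  0.054 0.01 ]
lip image change 14.24
eraser image change 13.7
top bat px 22 ctr 511.5 120.3 LxW 21.8 10.5 long-axis deg 146.9
px 221 228 177 199
side bat px 245 269 167 197
top mouse px 763 ctr 523.9 256.8 LxW 112.0 74.6 long-axis deg 84.6
top charger px 615 ctr 614.5 249.8 LxW 110.6 56.9 long-axis deg 89.8
top stick px 1 ctr 610.2 111.5 LxW 0.0 0.0 long-axis deg 0.0
```

```bash
python3 - <<'E'
from h import *
q,e=grab_frame('top');a=np.load('top0.npz')
for n,D in(('now',e),('start',a['d'])):
    P=pts('top',D)
    for t,c,r,z0,z1 in(('lip',(.445,-.195),.03,.02,.09),('eraser',(.618,-.32),.04,.007,.03)):
        w=P[(abs(P[...,0]-c[0])<r)&(abs(P[...,1]-c[1])<r)&(P[...,2]>z0)&(P[...,2]<z1)];print(n,t,len(w),w.mean(0).round(4))
P=pts('top',e)
for t,u,v in(('chg',182,145),('chgR',194,145),('chgL',170,143),('mouse',180,175),('stick',230,152),('stick',234,152)):print(t,P[v-1:v+2,u-1:u+2].reshape(-1,3).mean(0).round(4))
s=np.s_[215:240,270:300];print('desk change',np.abs(q[s].astype(int)-a['p'][s]).mean())
E
```

```text
now lip 42 [ 0.4425 -0.196   0.0555]
now eraser 117 [ 0.6175 -0.3181  0.0107]
start lip 43 [ 0.4423 -0.1958  0.0555]
start eraser 116 [ 0.6176 -0.3178  0.0107]
chg [0.6165 0.2479 0.0336]
chgR [0.6162 0.2128 0.034 ]
chgL [0.6229 0.2833 0.0328]
mouse [0.526  0.2501 0.0416]
stick [0.5984 0.1085 0.0198]
stick [0.5983 0.0967 0.02  ]
desk change 11.792444444444444
```

Every item is in its pocket at the expected height, and the eraser and lip balm haven't moved. I'm handing in.

```bash
python3 -c "
from cell import ticket
print(ticket.hand_in())"
```

```text
the job is handed in; nothing more can be done
None
```

Job handed in at about 31 s, with no verdict returned: charger, mouse, stick and battery measured in their pockets (placed in that order), and the eraser and lip balm unmoved; I viewed 16 pictures, 2 over the limit of 14.

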